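# Find the rotor key under the sliding cover

## Task

Find the centrifuge's rotor key in the accessory case: slide the case's cover all the way aside in its grooves (it only goes one way, so feel which), see which of the three pockets holds the key, lift the key out and lay it gently in the steel tray, flat on the tray's floor with its thumb plate upright, as it lay in its pocket, and inside the walls, then let go. Leave the other two things in their pockets and do not disturb the bottle, beaker and tip box.

Things in the scene. Friction and masses are not known exactly. Their poses are not given: they have to be found in the camera images.
- case: Long low grey accessory case fixed to the bench, 160 (x) x 436 (y) x 67 mm high; origin at the centre of its underside; the cover slides along its long y axis. The long walls end in aluminium lips that hold the cover down in grooves; free opening 136 mm between the lips, 132 mm between the walls below. End walls closed. Either side of the pockets, runs for the cover with black floors at 22 mm.
- pocket_mid (a point): Floor centre of the middle one of the case's three pockets, 6 mm above the bench; axes as the case's. The other two pockets' centres lie 46 mm away at -y and +y. Each is 40 mm wide (y) and 132 mm long (x); dividers reach 22 mm above the bench.
- cover: Loose aluminium cover plate, 148 (x) x 144 (y) x 5 mm, about 0.35 kg, origin at the centre of its underside, 54 mm above the bench; axes as the case's. It starts within 4 mm of the case's middle, hiding all three pockets, in grooves with about 2 mm play: it slides but cannot be lifted out. Sliding takes under 6 N; above about 10 N it is against a stop.
- cover_handle (a point): Middle of the top of the cover's black handle, a ridge 60 (x) x 12 (y) x 28 mm high, its top 87 mm above the bench. The cover slides one way only along the case's y, some 140 mm up to the end wall, baring all pockets; the other way a stop hidden beneath halts it after at most 14 mm. Which way is free varies and cannot be seen.
- rotor_key: The rotor key, plain steel, about 0.25 kg, 96 (x) x 24 (y) x 44 mm high: a flat bar 14 mm high, a round socket 24 mm across at its +x end, an upright thumb plate in its middle. Origin at the centre of its underside. Lies flat in one of the three pockets (which one varies), its length along the case's x within 0.08 rad, under 6 mm off the pocket's middle.
- key_grip (a point): Middle of the top edge of the key's thumb plate: plate 12 mm thick (along the key's x), 24 mm wide (y), rising 30 mm above the bar, top 44 mm above the key's underside. Best gripped from above with the fingers either side of it along the key's length.
- spacer_bar: Plain steel bar 96 x 24 x 16 mm lying in another pocket; stays there. Origin at the centre of its underside.
- tube_insert: Steel tube insert, a round bar 90 mm long, 24 mm across, lying in the third pocket; stays there. Origin at the centre of its underside.
- tray: Low steel tray between the robot and the case, fixed, 130 (x) x 150 (y) x 20 mm high, walls and floor 4 mm thick; origin at the centre of its underside. The key goes inside, along the tray's x or y axis.
- reagent_bottle: Bystander: white bottle 68 mm across, 130 mm high, right of the work. Origin at the centre of its underside.
- beaker: Bystander: glass beaker 70 mm across, 85 mm high, left of the tray. Origin at the centre of its underside.
- tip_box: Bystander: blue pipette tip box 85 x 120 x 55 mm, left of the work. Origin at the centre of its underside.
Not all that is in view belongs to the job. Of the things like the cover, leave any that is turquoise; of the rest the smaller one is meant.

How it is judged:
On the way, in this order (a step that is already met when the one before it is completed fails the run):
1. the cover is slid aside along its grooves by at least 125 mm, baring all three pockets ((y of cover in the frame of case above 0.125 m or y of cover in the frame of case below -0.125 m)), for 0.2 s.
2. the key is lifted clear of the case (its underside more than 70 mm above the bench) (height (world z) of rotor_key above 0.07 m), for 0.1 s.
At the end, for the whole second after the job is handed in: The rotor key lies flat and at rest on the tray's floor (underside within 5 mm of it, tilted under 7 degrees), inside the tray's walls and let go; the cover is still slid aside by at least 110 mm; the spacer bar and the tube insert are within 25 mm of where they started (angle between rotor_key's own z axis and vertical below 0.12 rad and z of rotor_key in the frame of tray between 0 and 0.009 m and x of rotor_key in the frame of tray between -0.052 and 0.052 m and y of rotor_key in the frame of tray between -0.062 and 0.062 m and linear speed of rotor_key below 0.02 m/s and distance of each of spacer_bar, tube_insert from where it was at the start of the episode below 0.025 m and (y of cover in the frame of case above 0.11 m or y of cover in the frame of case below -0.11 m)); the robot touches nothing.
It fails at once if the key is dropped (falls freely faster than 0.6 m/s, a drop of about 18 mm) (linear speed of rotor_key above 0.6 m/s and contact force between rotor_key and anything else below 0.05 N).
It fails at once if the bottle, the beaker or the tip box is shifted by more than 30 mm (distance of any of reagent_bottle, beaker, tip_box from where it was at the start of the episode above 0.03 m).
It also fails if it takes over 54 s, if anything falls off the work surface, if the arm or the gripper's body presses on something with over 40 N, if the wrist force passes 120 N, or if a joint passes its speed limit or range.

## Robot

A 7-joint arm with a two-finger parallel gripper is mounted at the origin on the work surface. World frame = base frame: x ahead of the robot, y to its left, z up, the work surface at z = 0. Lengths are in m, angles in rad, forces in N, time in s.
With the tool pointing down it reaches from about 0.4 to 0.875 m from the base axis. Payload 19.3 kg.
Tool frame: the origin (TCP) lies midway between the tips of the shut fingers; the grasp point (between the pads) lies 19 mm behind it (bot.pinch_z is the distance from the TCP to the grasp point, in m); z points along the fingers, y is the line along which they close (so a half turn about z gives the same grasp; the last joint's range is limited). The gripper opens to 85 mm and grips with 20 to 120 N. Pads are 22 mm wide; open, the fingers measure 114 mm over their backs; the gripper's body (76 mm by 85 mm) begins 54 mm behind the grasp point. The pads swing forward as they close: fully open they stand 13 mm farther back than shut.
Start: joints at [-1.406, 0.521, -0.036, 1.599, 0.021, 1.021, -0.113], TCP at [0.145, 0.608, 0.231] pointing down, gripper open.
Joint ranges: [-2.91, 2.91], [-0.3, 2.13], [-1.5, 1.42], [0.17, 2.43], [-1.26, 4.41], [0.16, 1.93], [-2.52, 2.52]. Speed limits (rad/s): [1.89, 1.89, 2.39, 2.39, 3.01, 3.01, 3.01].

## Interface

Orientations are given as [roll, pitch, yaw] about the fixed x, y, z axes, in that order (R = Rz(yaw) Ry(pitch) Rx(roll)).
In Python, from workcell import observe, viewer, bot gives the robot as it stands. The module is installed in compiled form; this text tells all that it offers.
- The arm moves only by the tool play_rows, never from a script. Its argument "motion" is a list of rows, each a list of 7 numbers: the shift along the tool's x, y, z in cm, then the turn, a rotation vector about the tool's x, y, z in rad, then the opening, from -1 (shut) to 1 (fully open), so that 0 is half open. A call has exactly 5 rows; each row is the pose to reach, as a shift and turn from the pose commanded when the call began, along the tool's axes at that moment; what a row does not reach only later rows make up. A row lasts 1/10 s, in which the tool goes at most 50 mm and 8.59 degrees, less where a joint would pass 70% of its speed; a pose out of reach is approached as far as the arm can. A call with a gripper value outside its range is refused whole. The fingers move at their own pace and stop on an object; "squeeze" is the grip in N (left out, the last holds). Time passes only in rows, so rows that repeat a pose let the fingers close, or fill a call up. It gives the time, the measured TCP pose, the force, the opening and the grip force at its end, in the units of the state.
- observe(): the state, without advancing time (a new reading comes with each control period).
- viewer.grab_frame(name): name is "scene" or "top"; returns (picture, depth): 400x640x3 uint8, red, green, blue; 400x640 float32, m along the optical axis (not along the pixel's ray), 0 where there is no reading.
- viewer.camera_info(name): a dict with "fx", "fy", "cx", "cy" (pixels), "R" (3x3) and "t" (3): a world point X has camera coordinates R X + t. Camera axes: x right, y down, z forward; pixel columns grow to the right and rows downward; lengths in m; the calibration is good to about 2 mm. A picture is of the moment at which its call begins. camera_info takes no time and is no camera call.
- bot.job_done(): hands the job in; it is judged then, once.
The state is a dict: "clock": time; "qpos": joint angles; "qd": joint speeds; "joint_efforts": joint torques, N m; "position": TCP position; "tool_rot": TCP orientation; "force": force on the tool from outside, world axes, zero at the start; "moment": the same for the moment, N m; "grip_width": finger opening in m; "finger_force": force on a finger pad.
Only numpy, scipy, OpenCV 4.12 (cv2) and the standard library are available. Lean on these libraries where they do the work, as an engineer would, in place of code of your own. Each camera call takes 0.05 s, during which the arm holds its last target. There are 200 camera calls.

## Working session

There is one attempt and no reset: what is moved stays moved. The work goes in short steps, Python scripts to look and compute and a tool call to move; the robot and the scene stay as the last step left them, time stands still between calls to the robot, and variables do not carry over. Pictures are saved under pics/ and viewed, at most 10 in all, crops included, and the job is handed in when it is done.

Besides the shell and the picture viewer there is one more tool, called after "Call:" as name([rows], argument=value, ...), one row to a line, values as JSON. play_rows: Moves the arm, as the interface text tells. Its arguments: {"type":"object","properties":{"motion":{"type":"array"},"squeeze":{"type":"number"}},"required":["motion"]}

```bash
mkdir -p pics
cat > h.py <<'E'
import numpy as np, cv2
from workcell import observe, viewer, bot
def grab(n,f):
    p,d=viewer.grab_frame(n); cv2.imwrite('pics/'+f,p[:,:,::-1]); np.save('pics/'+f+'.npy',d); return p,d
def pt(n,u,v,z=None,d=None):
    c=viewer.camera_info(n); R=np.array(c['R']);t=np.array(c['t'])
    r=np.array([(u-c['cx'])/c['fx'],(v-c['cy'])/c['fy'],1.]); C=-R.T@t; w=R.T@r
    return C+w*(d if d is not None else (z-C[2])/w[2])
E
python3 - <<'E'
from h import *
p,d=grab('top','t0.png'); grab('scene','s0.png'); o=observe(); print(o['position'],o['tool_rot'],o['clock'],o['grip_width'])
E
```

```text
[0.14543291 0.6075497  0.23080992] [-3.14062133e+00  1.16858860e-04  2.90672771e+00] 0.1 0.0852563913372594
```

View pics/t0.png

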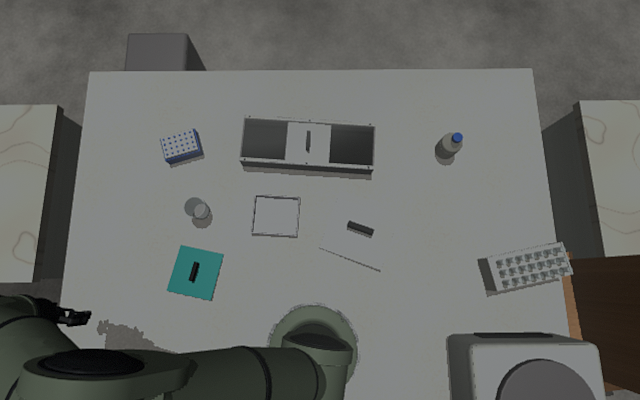

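View pics/s0.png

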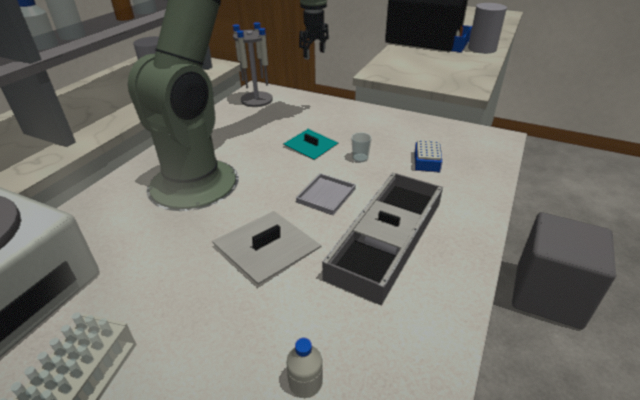

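The top view shows the case at columns 240–376, rows 117–175, with the handle at (308,142) and the tray at (276,216). The turquoise cover at (195,272) and the larger loose grey plate at (350,240) are decoys.

Run:
```python
from h import *
p=cv2.imread('pics/t0.png'); d=np.load('pics/t0.png.npy')
g=cv2.cvtColor(p,cv2.COLOR_BGR2GRAY)
def comp(m,x0,y0,x1,y1):
    k=np.zeros_like(m);k[y0:y1,x0:x1]=m[y0:y1,x0:x1]
    n,l,s,c=cv2.connectedComponentsWithStats(k); i=1+np.argmax(s[1:,4]); return (l==i)
c=viewer.camera_info('top');print(c['fx'],-np.array(c['R']).T@c['t'])
vv,uu=np.mgrid[:400,:640]
P=np.stack([(uu-c['cx'])/c['fx'],(vv-c['cy'])/c['fy'],np.ones_like(uu)],-1)*d[...,None]
W=(P-c['t'])@np.array(c['R'])
Z=W[...,2]
def rep(n,m):
    q=W[m]; r=cv2.minAreaRect(q[:,:2].astype(np.float32)); print(n,m.sum(),np.round(r[0],4),np.round(r[1],3),round(r[2],1),np.round(np.median(q[:,2]),3))
box=lambda x0,y0,x1,y1:(uu>=x0)&(uu<x1)&(vv>=y0)&(vv<y1)
rep('handle',(Z>.075)&box(290,125,325,160))
rep('case',(Z>.045)&box(225,105,395,185))
rep('cover',(Z>.05)&(Z<.066)&(g>60)&box(283,120,333,168))
rep('tray',(Z>.012)&box(245,188,306,243))
rep('tipbox',(Z>.03)&box(150,120,215,170))
rep('beaker',(Z>.03)&box(175,190,220,232))
rep('bottle',(Z>.03)&box(425,125,475,165))
rep('plate',(Z>.015)&box(310,200,390,280))
rep('tq',(Z>.015)&box(150,240,230,305))
p2=cv2.resize(p[110:180,230:390],None,fx=5,fy=5); cv2.imwrite('pics/t0c.png',p2)
```

```text
381.03863107692547 [ 0.22367224 -0.00658918  1.24881148]
handle 81 [0.4546 0.0053] [0.462 0.014] 1.2 0.088
case 3417 [0.4827 0.0229] [0.437 0.512] 85.7 0.061
cover 1787 [0.6522 0.0126] [0.164 0.16 ] 88.8 0.059
tray 260 [0.3545 0.1059] [0.298 0.173] 10.5 0.02
tipbox 958 [0.441  0.2594] [0.673 0.138] 39.2 0.054
beaker 322 [0.351  0.1873] [0.461 0.067] 63.7 0.07
bottle 507 [ 0.433  -0.2531] [0.067 0.643] 46.3 0.091
plate 2027 [ 0.3266 -0.1504] [0.19  0.299] 68.0 0.02
tq 545 [0.1986 0.2252] [0.453 0.11 ] 82.5 0.018
```

View pics/t0c.png

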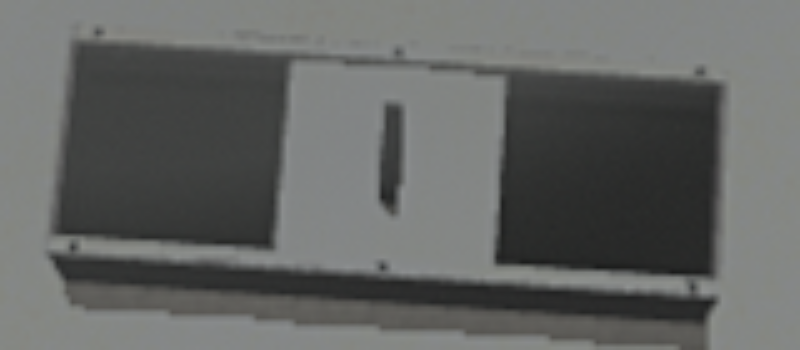

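The crop shows the case's lips, slightly turned, with the handle near its middle. Zero-depth pixels skewed the fits, so I'll filter them out and use medians.

```bash
cat >> h.py <<'E'
vv,uu=np.mgrid[:400,:640]
def world(n,d):
    c=viewer.camera_info(n)
    P=np.stack([(uu-c['cx'])/c['fx'],(vv-c['cy'])/c['fy'],np.ones_like(uu)],-1)*d[...,None]
    W=(P-c['t'])@np.array(c['R']); W[d<=0]=-9; return W
box=lambda x0,y0,x1,y1:(uu>=x0)&(uu<x1)&(vv>=y0)&(vv<y1)
def rep(n,m):
    m=cv2.morphologyEx(m.astype(np.uint8),cv2.MORPH_CLOSE,np.ones((3,3)));k,l,s,_=cv2.connectedComponentsWithStats(m)
    if k<2: print(n,'none'); return
    q=W_[0][(l==1+np.argmax(s[1:,4]))]; q=q[q[:,2]>-1]
    r=cv2.minAreaRect(q[:,:2].astype(np.float32)); print(n,len(q),np.round(r[0],4),np.round(r[1],3),round(r[2],1),'mean',np.round(q.mean(0),4))
W_=[None]
E
python3 - <<'E'
from h import *
d=np.load('pics/t0.png.npy'); W=world('top',d); W_[0]=W; Z=W[...,2].copy()
rep('handle',(Z>.075)&box(290,125,325,160))
rep('case',(Z>.045)&(Z<.075)&box(225,105,395,185))
rep('tray',(Z>.012)&(Z<.03)&box(245,188,306,243))
rep('tipbox',(Z>.03)&box(150,120,215,170))
rep('beaker',(Z>.03)&box(175,190,220,232))
rep('bottle',(Z>.03)&box(425,125,475,165))
rep('plate',(Z>.015)&box(310,200,390,280))
# colour edges of handle and case screws cast onto planes
for u,v in [(230+398/5,110+52/5),(230+382/5,110+267/5)]: print('midscrew',pt('top',u,v,.067))
for u,v in [(230+75/5,110+35/5),(230+725/5,110+80/5),(230+48/5,110+253/5),(230+716/5,110+295/5)]: print('corner',pt('top',u,v,.067))
for u,v in [(252,197),(300,197),(252,236),(299,238)]: print('tray c',pt('top',u,v,.02))
E
```

```text
handle 70 [0.6557 0.0094] [0.012 0.06 ] 84.8 mean [0.6537 0.0094 0.0866]
case 3322 [0.6562 0.0098] [0.437 0.164] 85.7 mean [0.6553 0.0103 0.0608]
tray 255 [0.4217 0.1174] [0.15  0.131] 85.8 mean [0.4208 0.1213 0.0192]
tipbox 943 [0.6561 0.4355] [0.086 0.121] 17.0 mean [0.6519 0.4311 0.0522]
beaker 317 [0.4381 0.3633] [0.068 0.067] 63.7 mean [0.4404 0.3678 0.0657]
bottle 500 [ 0.6565 -0.4717] [0.068 0.112] 37.4 mean [ 0.6348 -0.4458  0.0877]
plate 2494 [ 0.3655 -0.179 ] [0.162 0.204] 69.1 mean [ 0.3553 -0.1824  0.0205]
midscrew [0.72725944 0.00392227 0.067     ]
midscrew [0.57928245 0.01510897 0.067     ]
corner [0.74102669 0.21799595 0.067     ]
corner [ 0.70580065 -0.21165235  0.067     ]
corner [0.59046994 0.2310069  0.067     ]
corner [ 0.55877051 -0.19975012  0.067     ]
tray c [0.47974142 0.19557239 0.02      ]
tray c [0.47844254 0.03751362 0.02      ]
tray c [0.35135288 0.19227711 0.02      ]
tray c [0.34366698 0.04080733 0.02      ]
```

Case centre is about (0.655, 0.010), yaw −0.075; the handle is at (0.655, 0.009, 0.087). The sizes match the ones given. I'm starting the approach.

Call:
play_rows([
  [-4,-3,0,0,0,0,1],
  [-8,-6,0,0,0,0,1],
  [-12,-9,0,0,0,0,1],
  [-16,-12,0,0,0,0,1],
  [-20,-15,0,0,0,0,1],
])

```text
clock: 0.6
position: [0.3059, 0.4136, 0.2312]
tool_rot: [-3.141, -0.0, 2.907]
force: [1.9, 1.8, 0.1]
grip_width: 0.0851
finger_force: 0.0
```

Call:
play_rows([
  [-4,-3,0,0,0,0,1],
  [-8,-6,0,0,0,0,1],
  [-12,-9,0,0,0,0,1],
  [-16,-12,0,0,0,0,1],
  [-20,-15,0,0,0,0,1],
])

```text
clock: 1.1
position: [0.4655, 0.2212, 0.2313]
tool_rot: [-3.142, -0.0, 2.907]
force: [-0.1, 2.4, -0.1]
grip_width: 0.0854
finger_force: 0.0
```

```bash
cat >> h.py <<'E'
from scipy.spatial.transform import Rotation as Ro
def go(x,y,z,yaw):
    o=observe(); R=Ro.from_euler('xyz',o['tool_rot']); T=Ro.from_euler('xyz',[np.pi,0,yaw])
    print('clock',o['clock'],'pos',np.round(o['position'],4),np.round(o['tool_rot'],3),'F',np.round(o['force'],1),'w',o['grip_width'])
    print('shift cm',np.round(R.inv().apply(np.array([x,y,z])-o['position'])*100,2),'turn',np.round((R.inv()*T).as_rotvec(),3))
E
python3 -c "
from h import *
go(.655,.009,.11,3.067)"
```

```text
clock 1.1 pos [0.4655 0.2212 0.2313] [-3.142 -0.     2.907] F [-0.1  2.4 -0.1] w 0.08542669108216988
shift cm [-23.36 -16.23  12.13] turn [-0.   -0.   -0.16]
```

Call:
play_rows([
  [-4,-2.8,1.5,0,0,-0.04,1],
  [-8,-5.6,3,0,0,-0.08,1],
  [-12,-8.4,5,0,0,-0.12,1],
  [-16,-11.2,7,0,0,-0.16,1],
  [-20,-14,9,0,0,-0.16,1],
])

```text
clock: 1.6
position: [0.621, 0.0459, 0.1442]
tool_rot: [3.141, -0.0, 3.068]
force: [-0.1, 1.2, 0.9]
grip_width: 0.0854
finger_force: 0.0
```

```bash
python3 -c "
from h import *
go(.655,.009,.066,3.067)"
```

```text
clock 1.6 pos [0.621  0.0459 0.1442] [ 3.141 -0.     3.068] F [-0.1  1.2  0.9] w 0.08538205186136663
shift cm [-3.66 -3.43  7.82] turn [ 0.    -0.     0.001]
```

Call:
play_rows([
  [-2,-1.8,0,0,0,0,1],
  [-3.6,-3.4,1,0,0,0,1],
  [-3.6,-3.4,4,0,0,0,1],
  [-3.6,-3.4,6.5,0,0,0,1],
  [-3.6,-3.4,7.8,0,0,0,1],
])

```text
clock: 2.1
position: [0.6523, 0.0108, 0.0648]
tool_rot: [-3.141, -0.003, 3.067]
force: [0.4, -0.3, -0.0]
grip_width: 0.0854
finger_force: 0.0
```

Call:
play_rows([
  [0,0,0,0,0,0,-0.3],
  [0,0,0,0,0,0,-0.6],
  [0,0,0,0,0,0,-1],
  [0,0,0,0,0,0,-1],
  [0,0,0,0,0,0,-1],
], squeeze=30)

```text
clock: 2.6
position: [0.6539, 0.011, 0.0681]
tool_rot: [3.141, 0.001, 3.067]
force: [0.1, 0.1, 1.1]
grip_width: 0.0123
finger_force: 0.9
```

Call:
play_rows([
  [0,0,0,0,0,0,-1],
  [0,0,0,0,0,0,-1],
  [0,0,0,0,0,0,-1],
  [0,0,0,0,0,0,-1],
  [0,0,0,0,0,0,-1],
])

```text
clock: 3.1
position: [0.6539, 0.0109, 0.0681]
tool_rot: [3.141, 0.001, 3.067]
force: [-2.7, -0.1, 6.1]
grip_width: 0.0115
finger_force: 30.0
```

Gripped. Now I'll feel toward +y.

Call:
play_rows([
  [0,0.3,0,0,0,0,-1],
  [0,0.6,0,0,0,0,-1],
  [0,1.0,0,0,0,0,-1],
  [0,1.3,0,0,0,0,-1],
  [0,1.6,0,0,0,0,-1],
])

```text
clock: 3.6
position: [0.6552, 0.0255, 0.0681]
tool_rot: [-3.14, 0.001, 3.066]
force: [-1.5, -6.5, 6.6]
grip_width: 0.0116
finger_force: 29.9
```

Call:
play_rows([
  [0,0.3,0,0,0,0,-1],
  [0,0.6,0,0,0,0,-1],
  [0,0.8,0,0,0,0,-1],
  [0,0.8,0,0,0,0,-1],
  [0,0.8,0,0,0,0,-1],
])

```text
clock: 4.1
position: [0.6558, 0.034, 0.0681]
tool_rot: [-3.141, 0.001, 3.066]
force: [0.1, -3.8, 5.8]
grip_width: 0.0113
finger_force: 29.8
```

It slides freely past 14 mm toward +y, so I'll go on that way.

Call:
play_rows([
  [0,1,0,0,0,0,-1],
  [0,2.2,0,0,0,0,-1],
  [0,3.4,0,0,0,0,-1],
  [0,4.6,0,0,0,0,-1],
  [0,5.6,0,0,0,0,-1],
])

```text
clock: 4.6
position: [0.6601, 0.0899, 0.0681]
tool_rot: [-3.14, 0.001, 3.066]
force: [-1.0, -7.0, 7.0]
grip_width: 0.0113
finger_force: 30.0
```

Call:
play_rows([
  [0,1,0,0,0,0,-1],
  [0,2.2,0,0,0,0,-1],
  [0,3.2,0,0,0,0,-1],
  [0,4.1,0,0,0,0,-1],
  [0,4.6,0,0,0,0,-1],
])

```text
clock: 5.1
position: [0.6635, 0.1361, 0.0681]
tool_rot: [-3.141, 0.001, 3.066]
force: [0.3, -6.4, 7.0]
grip_width: 0.0114
finger_force: 30.1
```

Call:
play_rows([
  [0,0.3,0,0,0,0,-1],
  [0,0.6,0,0,0,0,-1],
  [0,0.9,0,0,0,0,-1],
  [0,1.0,0,0,0,0,-1],
  [0,1.0,0,0,0,0,-1],
])

```text
clock: 5.6
position: [0.6643, 0.1455, 0.0682]
tool_rot: [-3.141, 0.001, 3.066]
force: [-0.1, -4.6, 4.9]
grip_width: 0.0114
finger_force: 30.0
```

Call:
play_rows([
  [0,0,0,0,0,0,0],
  [0,0,0,0,0,0,0.5],
  [0,0,0,0,0,0,0.6],
  [0,0,-2,0,0,0,0.6],
  [0,0,-5,0,0,0,0.6],
])

```text
clock: 6.1
position: [0.6626, 0.1465, 0.1162]
tool_rot: [-3.141, -0.003, 3.067]
force: [-0.0, -0.7, -0.5]
grip_width: 0.0684
finger_force: 0.0
```

Call:
play_rows([
  [0,1,-3,0,0,0,0.6],
  [1,4,-6,0,0,0,0.6],
  [2,7,-9,0,0,0,0.6],
  [3,9,-9,0,0,0,0.6],
  [3,9,-9,0,0,0,0.6],
])

```text
clock: 6.6
position: [0.6391, 0.2429, 0.2081]
tool_rot: [3.139, 0.0, 3.071]
force: [-0.7, -0.1, 0.0]
grip_width: 0.0683
finger_force: 0.0
```

Run:
```python
from h import *
p,d=grab('top','t1.png'); s,_=grab('scene','s1.png')
a=cv2.resize(p[100:185,225:395,::-1],(800,400),interpolation=cv2.INTER_CUBIC); b=cv2.resize(s[165:305,310:460,::-1],None,fx=1.4,fy=1.4)
c=np.zeros((600,800,3),np.uint8); c[:400]=a; c[402:402+b.shape[0],:b.shape[1]]=b[:198]
cv2.imwrite('pics/c1.png',np.clip(c*1.6,0,255).astype(np.uint8))
W_[0]=world('top',d);Z=W_[0][...,2]
k=box(225,105,395,185)
print(observe()['clock'])
rep('handle',(Z>.075)&(Z<.1)&box(225,110,300,170))
rep('high',(Z>.033)&(Z<.055)&k&(abs(W_[0][...,0]-.655)<.062)&(abs(W_[0][...,1]-.01)<.075))
```

```text
6.7
handle 76 [0.6649 0.1436] [0.012 0.059] 85.8 mean [0.6643 0.1435 0.0861]
high 38 [0.6522 0.0101] [0.013 0.021] 2.3 mean [0.6508 0.0107 0.0474]
```

View pics/c1.png

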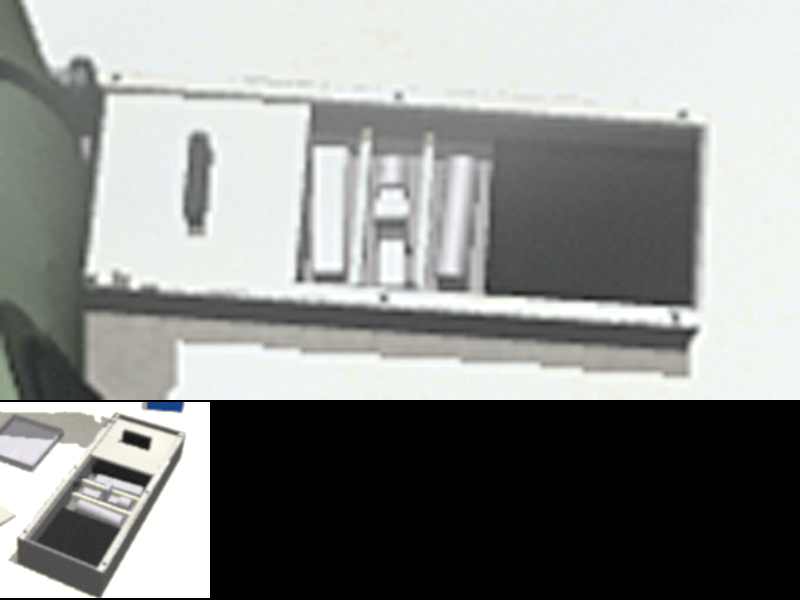

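The key with its thumb plate is in the middle pocket (crop (391,205)); the spacer is on the left and the tube on the right. The cover is 134 mm aside. Next I'll check the key's yaw and the turn direction.

Run:
```python
from h import *
W=world('top',np.load('pics/t1.png.npy')); k=-.075
X=W-np.array([.655,.010,0]); cx=X[...,0]*np.cos(k)+X[...,1]*np.sin(k); cy=-X[...,0]*np.sin(k)+X[...,1]*np.cos(k)
m=(abs(cx)<.062)&(abs(cy)<.0185)&(W[...,2]>.014)&(W[...,2]<.06)
bar=m&(W[...,2]<.034)
for lo in np.arange(-.06,.06,.015):
    q=bar&(cx>=lo)&(cx<lo+.015)
    if q.sum(): print(round(lo,3),q.sum(),np.round([cx[q].mean(),np.median(cy[q]),cy[q].min(),cy[q].max(),W[q][:,2].mean()],4))
t=m&(W[...,2]>.04); print('plate',t.sum(),cx[t].mean(),cy[t].mean(),cy[t].min(),cy[t].max(),cx[t].min(),cx[t].max())
print('q',np.round(observe()['qpos'],2))
go(.653,.010,.15,np.pi/2-.04)
```

```text
-0.06 8 [-0.0484 -0.0014 -0.01    0.0037  0.0202]
-0.045 22 [-0.0382 -0.0025 -0.0095  0.0047  0.0202]
-0.03 21 [-0.0226 -0.0014 -0.0084  0.0059  0.0203]
-0.015 20 [-0.0098 -0.0006 -0.0105  0.0099  0.0241]
0.015 30 [ 0.0237  0.0019 -0.0083  0.0123  0.024 ]
0.03 28 [ 0.0376  0.0027 -0.0079  0.0134  0.0272]
0.045 1 [ 0.0458 -0.0068 -0.0068 -0.0068  0.023 ]
plate 38 -0.009071190235602244 -0.0019214305212524293 -0.017506516171606094 0.009829402665069832 -0.059361082098762855 0.004501108855240975
q [-0.51  0.64  0.11  1.46 -0.08  1.04  1.11]
clock 6.7 pos [0.6402 0.2388 0.207 ] [-3.141 -0.     3.068] F [-0.3 -0.4 -0.1] w 0.06860684864503752
shift cm [ -2.97 -22.72   5.71] turn [-0.    -0.     1.537]
```

Key yaw is about −0.01, and the plate centre is at (0.652, 0.010). I'll turn by +1.51 about tool z over the pocket.

Call:
play_rows([
  [-0.6,-4.5,0,0,0,0.14,0.6],
  [-1.2,-9,0,0,0,0.28,0.4],
  [-1.8,-13.5,0,0,0,0.42,0.2],
  [-2.4,-18,0,0,0,0.56,0.2],
  [-3,-22.7,2,0,0,0.7,0.2],
])

```text
clock: 7.2
position: [0.6543, 0.008, 0.1895]
tool_rot: [3.139, 0.003, 2.359]
force: [1.8, 0.3, -0.3]
grip_width: 0.0512
finger_force: 0.0
```

Call:
play_rows([
  [0,0,0,0,0,0.14,0.2],
  [0,0,1,0,0,0.28,0.2],
  [0,0,2,0,0,0.42,0.2],
  [0,0,3,0,0,0.56,0.2],
  [0,0,4,0,0,0.7,0.2],
])

```text
clock: 7.7
position: [0.6532, 0.0097, 0.1471]
tool_rot: [-3.141, 0.001, 1.659]
force: [0.4, 0.5, -0.9]
grip_width: 0.0511
finger_force: 0.0
```

```bash
python3 -c "
from h import *
go(.652,.010,.08,1.561)"
```

```text
clock 7.7 pos [0.6532 0.0097 0.1471] [-3.141e+00  1.000e-03  1.659e+00] F [ 0.4  0.5 -0.9] w 0.051052888257928385
shift cm [ 0.04 -0.11  6.71] turn [-0.001  0.001  0.098]
```

Call:
play_rows([
  [0,-0.1,2,0,0,0.1,0.2],
  [0,-0.1,5,0,0,0.1,0.2],
  [0,-0.1,8,0,0,0.1,0.2],
  [0,-0.1,10,0,0,0.1,0.2],
  [0,-0.1,11,0,0,0.1,0.2],
])

```text
clock: 8.2
position: [0.6513, 0.0098, 0.0357]
tool_rot: [-3.139, 0.001, 1.565]
force: [0.4, -0.5, -0.4]
grip_width: 0.0512
finger_force: 0.0
```

Call:
play_rows([
  [0,0,0.5,0,0,0,0.2],
  [0,0,1.0,0,0,0,0.2],
  [0,0,1.0,0,0,0,-0.2],
  [0,0,1.0,0,0,0,-0.5],
  [0,0,1.0,0,0,0,-1],
], squeeze=50)

```text
clock: 8.7
position: [0.6528, 0.0112, 0.0287]
tool_rot: [3.141, -0.0, 1.567]
force: [1.3, 0.4, 1.0]
grip_width: 0.0111
finger_force: 48.8
```

Call:
play_rows([
  [0,0,0,0,0,0,-1],
  [0,0,0,0,0,0,-1],
  [0,0,0,0,0,0,-1],
  [0,0,0,0,0,0,-1],
  [0,0,0,0,0,0,-1],
])

```text
clock: 9.2
position: [0.6528, 0.0112, 0.0287]
tool_rot: [3.141, -0.0, 1.567]
force: [-1.1, -0.2, 6.1]
grip_width: 0.0109
finger_force: 49.8
```

Call:
play_rows([
  [0,0,-0.4,0,0,0,-1],
  [0,0,-1,0,0,0,-1],
  [0,0,-2.2,0,0,0,-1],
  [0,0,-3.8,0,0,0,-1],
  [0,0,-5.5,0,0,0,-1],
])

```text
clock: 9.7
position: [0.6525, 0.0111, 0.0845]
tool_rot: [3.141, 0.0, 1.567]
force: [-0.6, 0.4, -2.0]
grip_width: 0.0105
finger_force: 48.7
```

Call:
play_rows([
  [0,0,-2,0,0,0,-1],
  [0,0,-4,0,0,0,-1],
  [0,0,-5.5,0,0,0,-1],
  [0,0,-6.5,0,0,0,-1],
  [0,0,-6.5,0,0,0,-1],
])

```text
clock: 10.2
position: [0.653, 0.0112, 0.1494]
tool_rot: [3.14, -0.0, 1.567]
force: [-0.1, 0.0, -1.9]
grip_width: 0.011
finger_force: 48.8
```

Run:
```python
from h import *
p,d=grab('top','t2.png'); s,_=grab('scene','s2.png')
a=cv2.resize(p[100:250,220:400,::-1],(600,500),interpolation=cv2.INTER_CUBIC); cv2.imwrite('pics/c2.png',np.hstack([np.clip(a*1.4,0,255).astype(np.uint8)[:, :400], cv2.resize(s[100:300,290:450,::-1],(400,500))]))
# tray: wall tops from initial depth, refit in the rows of wall pixels
W=world('top',np.load('pics/t0.png.npy')); m=(W[...,2]>.014)&(W[...,2]<.03)&box(245,188,306,243)
q=W[m][:,:2].astype(np.float32); r=cv2.minAreaRect(q); b=cv2.boxPoints(r); print(r,b)
go(r[0][0],r[0][1],.129,np.pi/2-.075)
```

```text
((0.4217897057533264, 0.11744163930416107), (0.14995741844177246, 0.13048383593559265), 85.82331085205078) [[0.35126016 0.04741379]
 [0.48139748 0.03791033]
 [0.49231926 0.18746948]
 [0.36218193 0.19697294]]
clock 10.3 pos [0.6521 0.0113 0.1475] [-3.141 -0.     1.567] F [-1.4  0.8 -1.8] w 0.010944092114627095
shift cm [ 10.53 -23.08   1.86] turn [-0.    -0.     0.071]
```

View pics/c2.png

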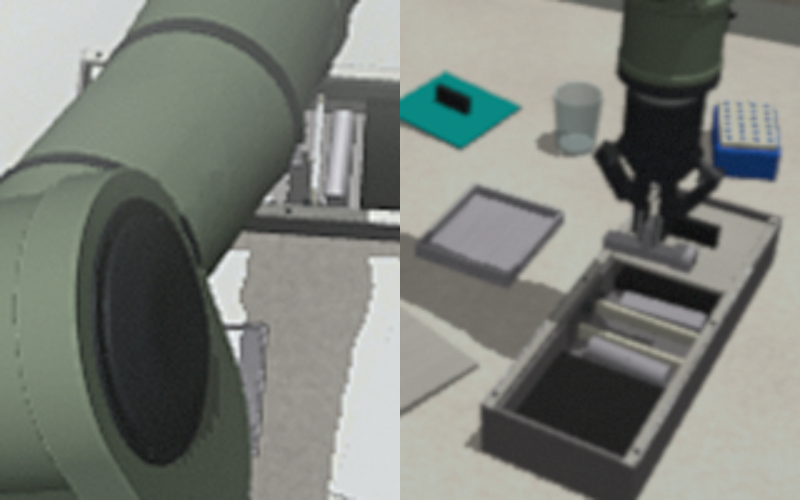

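The scene view shows the key held level above the case, with the spacer and tube still in their pockets. The tray fit is 150 × 130 mm, centred at (0.422, 0.117), yaw −0.073. I'm carrying the key over.

Call:
play_rows([
  [0.8,-1.8,0,0,0,0.01,-1],
  [2.4,-5.3,0,0,0,0.02,-1],
  [4,-8.8,0,0,0,0.04,-1],
  [5.6,-12.3,0,0,0,0.06,-1],
  [7.2,-15.8,0,0,0,0.07,-1],
])

```text
clock: 10.8
position: [0.4928, 0.0841, 0.147]
tool_rot: [-3.14, 0.001, 1.496]
force: [1.0, 0.7, -1.4]
grip_width: 0.0112
finger_force: 49.1
```

Call:
play_rows([
  [1.3,-3.1,0,0,0,0,-1],
  [2.4,-5.5,0,0,0,0,-1],
  [2.8,-6.8,0,0,0,0,-1],
  [2.8,-6.8,0,0,0,0,-1],
  [2.8,-6.8,0,0,0,0,-1],
])

```text
clock: 11.3
position: [0.4296, 0.1165, 0.1478]
tool_rot: [3.141, 0.0, 1.497]
force: [1.4, 0.0, -1.5]
grip_width: 0.0106
finger_force: 49.2
```

```bash
python3 -c "
from h import *
go(.4218,.1174,.0277,1.498)"
```

```text
clock 11.3 pos [0.4296 0.1165 0.1478] [3.141 0.    1.497] F [ 1.4  0.  -1.5] w 0.010576572774022517
shift cm [ 0.03 -0.8  12.01] turn [ 0.001  0.    -0.001]
```

Call:
play_rows([
  [0,-0.4,1.5,0,0,0,-1],
  [0,-0.8,4,0,0,0,-1],
  [0,-0.8,6.5,0,0,0,-1],
  [0,-0.8,9,0,0,0,-1],
  [0,-0.8,10.5,0,0,0,-1],
])

```text
clock: 11.8
position: [0.4216, 0.1164, 0.041]
tool_rot: [-3.141, 0.001, 1.495]
force: [0.2, 0.5, -3.2]
grip_width: 0.011
finger_force: 49.1
```

Call:
play_rows([
  [0,0,0.4,0,0,0,-1],
  [0,0,0.8,0,0,0,-1],
  [0,0,1.1,0,0,0,-1],
  [0,0,1.3,0,0,0,-1],
  [0,0,1.3,0,0,0,-1],
])

```text
clock: 12.3
position: [0.4212, 0.1175, 0.03]
tool_rot: [3.141, -0.0, 1.497]
force: [0.6, -0.6, -2.6]
grip_width: 0.0108
finger_force: 49.1
```

Call:
play_rows([
  [0,0,0.1,0,0,0,-1],
  [0,0,0.15,0,0,0,-1],
  [0,0,0.2,0,0,0,-1],
  [0,0,0.25,0,0,0,-1],
  [0,0,0.25,0,0,0,-1],
])

```text
clock: 12.8
position: [0.4209, 0.1173, 0.0273]
tool_rot: [-3.142, 0.0, 1.497]
force: [0.3, -0.0, -2.6]
grip_width: 0.0109
finger_force: 49.1
```

Call:
play_rows([
  [0,0,0.05,0,0,0,-1],
  [0,0,0.1,0,0,0,-1],
  [0,0,0.15,0,0,0,-1],
  [0,0,0.15,0,0,0,-1],
  [0,0,0.15,0,0,0,-1],
])

```text
clock: 13.3
position: [0.421, 0.1173, 0.0265]
tool_rot: [3.141, -0.001, 1.496]
force: [-6.2, -1.2, 28.8]
grip_width: 0.0112
finger_force: 53.5
```

Contact with the tray floor. I'll ease off, release and retreat.

Call:
play_rows([
  [0,0,-0.07,0,0,0,-1],
  [0,0,-0.07,0,0,0,-0.6],
  [0,0,-0.07,0,0,0,-0.2],
  [0,0,-0.07,0,0,0,0.2],
  [0,0,-0.07,0,0,0,0.2],
], squeeze=20)

```text
clock: 13.8
position: [0.4209, 0.1173, 0.0264]
tool_rot: [-3.142, 0.0, 1.497]
force: [0.5, -0.1, 0.2]
grip_width: 0.0512
finger_force: 0.0
```

Call:
play_rows([
  [0,0,-1,0,0,0,0.2],
  [0,0,-3,0,0,0,0.2],
  [0,0,-6,0,0,0,0.2],
  [0,0,-10,0,0,0,0.2],
  [0,0,-14,0,0,0,0.2],
])

```text
clock: 14.3
position: [0.4204, 0.1168, 0.1683]
tool_rot: [-3.141, 0.001, 1.496]
force: [-0.1, 0.9, 0.1]
grip_width: 0.0515
finger_force: 0.0
```

Call:
play_rows([
  [4,0,-1,0,0,0,0.2],
  [8,0,-2,0,0,0,0.2],
  [12,0,-2,0,0,0,0.2],
  [16,0,-2,0,0,0,0.2],
  [18,0,-2,0,0,0,0.2],
])

```text
clock: 14.8
position: [0.4337, 0.3002, 0.1871]
tool_rot: [3.141, -0.001, 1.5]
force: [0.7, -1.6, 0.5]
grip_width: 0.0516
finger_force: 0.0
```

Run:
```python
from h import *
p,d=grab('top','t3.png'); s,_=grab('scene','s3.png')
cv2.imwrite('pics/c3.png',np.vstack([cv2.resize(s[130:300,270:460,::-1],(570,510))]))
o=observe();print(o['clock'],o['position'],o['force'])
W=world('top',d);W_[0]=W;Z=W[...,2];b=(abs(W[...,0]-.42)<.055)&(abs(W[...,1]-.117)<.065)
rep('key bar',(Z>.011)&(Z<.06)&b); rep('plate',(Z>.04)&(Z<.06)&b); rep('handle',(Z>.075)&(Z<.1)&box(225,110,300,170))
```

```text
14.9 [0.43371035 0.29950266 0.18678284] [-0.20259736 -1.08080304 -0.30835765]
key bar 199 [0.4203 0.1135] [0.03  0.095] 87.4 mean [0.4216 0.1153 0.0246]
plate 28 [0.4195 0.1162] [0.02  0.011] 88.9 mean [0.4194 0.1161 0.0492]
handle 81 [0.665  0.1438] [0.013 0.057] 86.3 mean [0.6641 0.1433 0.0851]
```

View pics/c3.png

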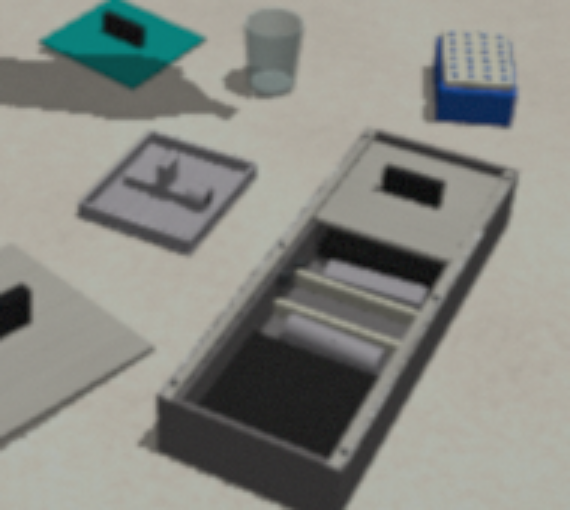

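The key lies upright and centred in the tray, with its plate at crop (170,175) and its top at about 0.049 m. The other two items are still in their pockets and the cover is still aside.

```bash
python3 -c "
from workcell import bot
print(bot.job_done())"
```

```text
the job is handed in; nothing more can be done
None
```

I slid the cover about 134 mm aside toward +y, lifted the rotor key out of the middle pocket, laid it flat and upright near the middle of the tray, released it and handed the job in at about 15 s; no verdict was returned.

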